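# Unlatch and flip open the mint tin

## Robot

A 7-joint arm with a two-finger parallel gripper is mounted at the origin on the work surface. World frame = base frame: x ahead of the robot, y to its left, z up, the work surface at z = 0. Lengths are in m, angles in rad, forces in N, time in s.
With the tool pointing down it reaches from about 0.375 to 0.925 m from the base axis. Payload 3.1 kg.
Tool frame: the origin (TCP) lies between the finger pads; the fingertips stand ctrl.nose_length ahead of it and the grasp point (between the pads) lies 3 mm ahead of it (ctrl.nose_length is the distance from the TCP to the fingertips, in m); y points along the fingers, z is the direction in which the jaws open and shut, and the axes are right-handed (so a half turn about y gives the same grasp; the last joint's range is limited). The gripper opens to 85 mm and grips with 20 to 120 N. Pads are 22 mm wide; open, the fingers measure 114 mm over their backs; the gripper's body (76 mm by 85 mm) begins 54 mm behind the grasp point. The pads swing forward as they close: fully open they stand 13 mm farther back than shut.
Start: joints at [1.084, 0.383, 0.044, 1.598, -0.018, 1.161, -0.05], TCP at [0.246, -0.601, 0.253] pointing down, gripper open.
Joint ranges: [-2.61, 2.61], [-0.41, 2.15], [-1.48, 1.57], [0, 2.5], [-1.57, 4.71], [0.05, 1.97], [-2.85, 2.85]. Speed limits (rad/s): [2.79, 2.79, 3.14, 3.14, 3.14, 3.14, 3.14].

## Interface

Orientations are given as a unit quaternion [w, x, y, z].
In Python, from station import ctrl, viewer gives the robot as it stands. The module is installed in compiled form; this text tells all that it offers.
- The arm moves only by the tool send_rows, never from a script. Its argument "steps" is a list that holds one entry, the list of rows, each a list of 7 numbers: the turn, a rotation vector about the tool's x, y, z in rad, then the shift along the tool's x, y, z in cm, then the opening, from -1 (shut) to 1 (fully open). A call has 1 to 12 rows; each row is the pose to reach, as a shift and turn from the pose measured when the call began, along the tool's axes at that moment; what a row does not reach only later rows make up. A row lasts 1/12 s, in which the tool goes at most 41.7 mm and 7.16 degrees, less where a joint would pass 70% of its speed; a pose out of reach is approached as far as the arm can. A call with a gripper value outside its range is refused whole. The fingers move at their own pace and stop on an object; "force" is the grip in N (left out, the last holds). Time passes only in rows, so rows that repeat a pose let the fingers close. It gives the time, the measured TCP pose, the force and the opening at its end, in the units of the state.
- ctrl.get_obs(): the state, without advancing time (a new reading comes with each control period).
- viewer.grab_frame(name): name is "scene" or "top" or "wrist"; returns the picture (400x640x3 uint8, blue, green, red); there is no depth.
- viewer.camera_params(name): a dict with "fx", "fy", "cx", "cy" (pixels), "world_from_camera" (4x4, takes a point from camera to world coordinates). Camera axes: x right, y up, looking along -z (the intrinsics and any distortion apply to the point x, -y, -z); pixel columns grow to the right and rows downward; lengths in m; the calibration is good to about 2 mm. A picture is of the moment at which its call begins: read the wrist's pose just before it. camera_params takes no time and is no camera call; for the wrist camera it gives the pose at the moment of the call.
- ctrl.close_job(): hands the job in, once; it reports no verdict.
The state is a dict: "clock": time; "joint_pos": joint angles; "qd": joint speeds; "joint_efforts": joint torques, N m; "ee_pos": TCP position; "tool_rot": TCP orientation; "ft_force": force on the tool from outside, world axes, zero at the start; "moment": the same for the moment, N m; "gripper_width": finger opening in m.
Only numpy, scipy, OpenCV 4.12 (cv2) and the standard library are available. Lean on these libraries where they do the work, as an engineer would, in place of code of your own. Each camera call takes 0.05 s, during which the arm holds its last target.

## Task

Open the blue mint tin for visitors: with a fingertip push its sliding latch all the way aside, off the lid's catch, and only then push the lid by its thumb tab, up and over its hinge, until it leans back past upright and stays open by itself. Touch and push only, pinch and lift nothing: the tin stays standing flat where it is (give or take a finger's width), and the bowl, coin tray, pen and comb are left alone. Finish with the hand clear.

Things in the scene. Friction and masses are not known exactly. Their poses are not given: they have to be found in the camera images.
- tin: Blue plastic mint tin, loose on the table, 0.6-0.95 kg. Origin: underside, centre of its bin. x: latch side to hinge side (away from robot, yaw up to 0.5 rad), y left, z up. Sizes and positions in all entries: mm in this frame, lid shut. Bin 85 x 150 x 45 (x -42.5 to 42.5). Before it a solid ledge x -78.5 to -42.5, y -75 to 75, top z 40, carries the latch. Slides if pushed with over about 4 N.
- lid (a joint): Lid angle: 0 shut, 1.57 upright, 1.95 at its stop, leaning back. Lid 60 g, z 45 to 51, 85 from hinge to front edge (x -42.5). Turns freely: falls shut below about 1.4, falls back and stays open above about 1.56. Cannot rise while the latch's tongue is over its ear. About 1.5 N towards tin +x on the tab starts it; then follow tab and front edge round the hinge, rising with them.
- lid_tab (a point): Middle of the free upper edge of the thumb tab, at x -65.5, y -50, z 72.5. The tab is a flat plate 5 thick, 40 wide (y -70 to -30), 34 long, that rises from the bottom of the lid's front edge (x -45, z 45) and leans out over the ledge, 0.65 rad from upright. Moves with the lid: 111 from the hinge line.
- lid_ear (a point): Centre of the flat catch ear that sticks out from the lid's front edge over the ledge: x -54.5 to -42.5, y 25 to 45, z 45 to 51. The latch's tongue holds it down.
- lid_hinge (a point): Middle of the hinge line, at x 42.5, z 45, running along the tin's y axis.
- latch (a joint): Latch slide in m: starts at 0 to 0.005 (tongue over the ear), slides towards the tin's +y to a stop at 0.028; the tongue is clear of the ear from 0.019. Needs about 1 N and stays where it is left.
- latch_knob (a point): Centre of the latch's grey knob, an upright block 20 x 20, 27 high, on the ledge, top z 68; at x -66.5, and y 35 when latch = 0. A tongue 5 thick, 16 wide (z 52.5 to 57.5) reaches 12 from it over the ear.
- bowl: Black ceramic bowl, 140 mm across, 55 high; origin under its centre. Leave alone.
- tray: Clear acrylic tray with coins, 100 x 140 x 22 mm; origin under its centre. Leave alone.
- pen: Silver aluminium pen, 138 mm long, 10 thick, lying along its x axis; origin under its middle. Leave alone.
- comb: Wooden comb, 130 x 30 x 6 mm, lying along its x axis; origin under its middle. Leave alone.
Not all that is in view belongs to the job. Several things have the shape of the tin; the one meant has the colours described above.

How it is judged:
On the way, in this order (a step that is already met when the one before it is completed fails the run):
1. the latch is pushed clear of the ear (beyond 20 mm) with the lid still shut (value of joint latch above 0.02 m and value of joint lid below 0.15 rad), for 0.2 s.
2. the lid has gone past upright (value of joint lid above 1.62 rad), for 0.2 s.
At the end, for the whole second after the job is handed in: The lid leans back open beyond 1.8 rad, at rest; the latch is beyond 20 mm; the tin stands flat on the table within 30 mm of where it began; bowl, tray, pen and comb are within 20 mm of where they began (value of joint lid above 1.8 rad and velocity of joint lid between -0.1 and 0.1 rad/s and value of joint latch above 0.02 m and angle between tin's own z axis and vertical below 0.05 rad and height (world z) of tin below 0.005 m and distance of tin from where it was at the start of the episode below 0.03 m and linear speed of tin below 0.02 m/s and distance of each of bowl, tray, pen, comb from where it was at the start of the episode below 0.02 m); the robot touches nothing.
It fails at once if the tin is lifted or tipped (10 mm, 0.15 rad) (height (world z) of tin above 0.01 m or angle between tin's own z axis and vertical above 0.15 rad).
It fails at once if the tin is shoved more than 30 mm (distance of tin from where it was at the start of the episode above 0.03 m).
It fails at once if the bowl, tray, pen or comb is moved more than 20 mm (distance of any of bowl, tray, pen, comb from where it was at the start of the episode above 0.02 m).
It also fails if it takes over 56 s, if anything falls off the work surface, if the arm or the gripper's body presses on something with over 40 N, if the wrist force passes 120 N, or if a joint passes its speed limit or range.

## Working session

There is one attempt and no reset: what is moved stays moved. The work goes in short steps, Python scripts to look and compute and a tool call to move; the robot and the scene stay as the last step left them, time stands still between calls to the robot, and variables do not carry over. Pictures are saved under pics/ and viewed, and the job is handed in when it is done.

Besides the shell and the picture viewer there is one more tool, called after ">>>" as name([rows], argument=value, ...), one row to a line, values as JSON. send_rows: Moves the arm, as the interface text tells. Its arguments: {"type":"object","properties":{"steps":{"type":"array"},"force":{"type":"number"}},"required":["steps"]}

```bash
mkdir -p pics; python3 - <<'E'
from station import ctrl, viewer
import cv2
o=ctrl.get_obs()
for k in o: print(k,o[k])
print(ctrl.nose_length)
for n in ("scene","top"):
    p=viewer.camera_params(n); print(n,p)
    cv2.imwrite(f"pics/{n}0.png",viewer.grab_frame(n))
E
```

```text
clock 0.0
joint_pos [ 1.08420355  0.38384662  0.04380833  1.59958515 -0.01794488  1.16118417
 -0.04993329]
qd [ 1.05911238e-03 -1.26246975e-03 -1.22086609e-04 -1.02402992e-03
  1.22641588e-03 -2.24852608e-05 -1.17767171e-03]
joint_efforts [-4.27687537e-04 -4.33462429e+01  1.02419246e+00 -2.49516374e+01
  1.05287565e-02  1.14591591e-02  2.35733063e-05]
ee_pos [ 0.24608372 -0.60065846  0.25187397]
tool_rot [ 0.13640155 -0.13682415  0.69468996 -0.69287778]
ft_force [-0.75624958  0.34963669 -0.24544855]
moment [ 0.02102865  0.01517732 -0.04125206]
gripper_width 0.08594198383411741
0.022
scene {'fx': 491.3318842883, 'fy': 491.3318842883, 'cx': 321.44442778766074, 'cy': 204.82410500162817, 'world_from_camera': array([[-8.47068307e-01, -3.92781670e-01,  3.58047263e-01,
         9.69220580e-01],
       [ 5.31483367e-01, -6.27077050e-01,  5.69473269e-01,
         7.80662021e-01],
       [ 8.44559654e-04,  6.72678923e-01,  7.39934020e-01,
         1.05665793e+00],
       [ 0.00000000e+00,  0.00000000e+00,  0.00000000e+00,
         1.00000000e+00]])}
top {'fx': 433.75610623369647, 'fy': 433.75610623369647, 'cx': 317.3727077776033, 'cy': 200.76734540694486, 'world_from_camera': array([[ 0.02939803,  0.98054447, -0.19408322,  0.21775915],
       [-0.999522  ,  0.02697878, -0.01509702, -0.00582833],
       [-0.00956717,  0.19443427,  0.98086889,  1.39128335],
       [ 0.        ,  0.        ,  0.        ,  1.        ]])}
```

View pics/scene0.png

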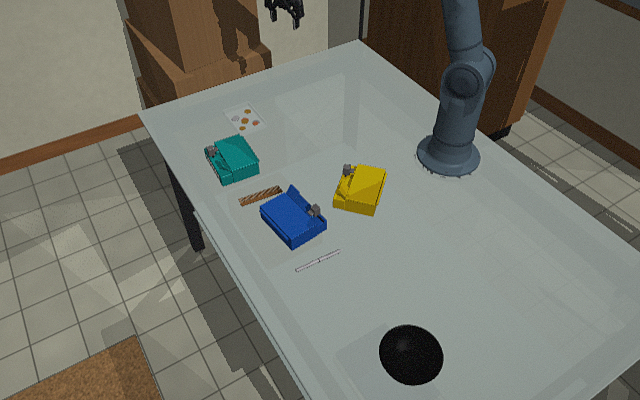

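View pics/top0.png

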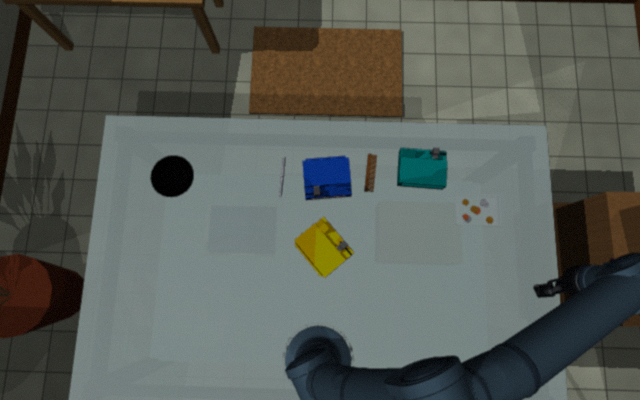

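The scene view shows the blue tin at about (293,218) with its knob at (314,211) and tab at (293,192). In the top view it sits at (327,178), with the pen to its left and the comb to its right. I'll crop and measure.

```bash
cat > h.py <<'E'
import numpy as np, cv2
from station import ctrl, viewer
def ray(n,uv,p=None):
    p=p or viewer.camera_params(n); T=np.array(p["world_from_camera"])
    d=np.array([(uv[0]-p["cx"])/p["fx"],-(uv[1]-p["cy"])/p["fy"],-1.])
    return T[:3,3],T[:3,:3]@d
def plane(n,uv,z,p=None):
    o,d=ray(n,uv,p); return o+d*(z-o[2])/d[2]
def proj(n,X,p=None):
    p=p or viewer.camera_params(n); T=np.array(p["world_from_camera"])
    c=T[:3,:3].T@(np.asarray(X)-T[:3,3]); return np.array([p["cx"]+p["fx"]*c[0]/-c[2], p["cy"]-p["fy"]*c[1]/-c[2]])
E
python3 - <<'E'
import cv2
a=cv2.imread("pics/top0.png")[140:215,270:390]; b=cv2.imread("pics/scene0.png")[170:260,245:345]
cv2.imwrite("pics/c1.png",cv2.resize(a,None,fx=6,fy=6,interpolation=2))
cv2.imwrite("pics/c2.png",cv2.resize(b,None,fx=6,fy=6,interpolation=2))
E
```

```text
(no output)
```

View pics/c1.png

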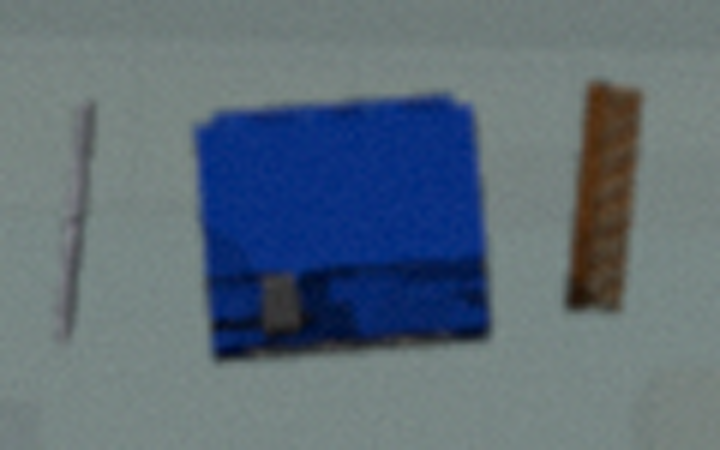

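View pics/c2.png

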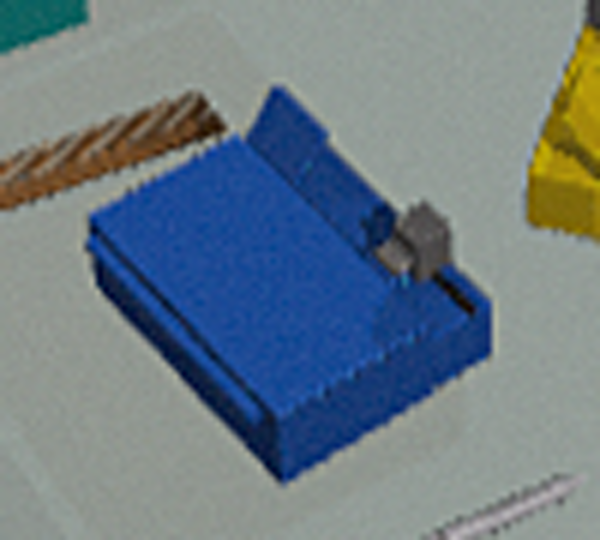

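```bash
python3 - <<'E'
from h import *
S=lambda u,v:(245+u/6-.4,170+v/6-.4); T=lambda u,v:(270+u/6-.4,140+v/6-.4)
P={}
for n,c,f,z in [("hinge y+ lid","scene",S(283,415),.051),("hinge y- lid","scene",S(90,220),.051),("front y- lid","scene",S(238,137),.051),
 ("bot hinge y+","scene",S(283,482),0),
 ("hinge y+ top","top",T(215,118),.051),("hinge y- top","top",T(452,100),.051),("ledge y- top","top",T(490,335),.04),("ledge y+ top","top",T(217,357),.04),
 ("knob top mid","scene",S(427,214),.068),("knob top","top",T(281,288),.068)]:
    print(n,plane(c,f,z).round(4))
E
```

```text
hinge y+ lid [0.6115 0.0668 0.051 ]
hinge y- lid [ 0.63   -0.0793  0.051 ]
front y- lid [ 0.5466 -0.0893  0.051 ]
bot hinge y+ [0.6123 0.0637 0.    ]
hinge y+ top [0.6177 0.0571 0.051 ]
hinge y- top [ 0.6311 -0.0695  0.051 ]
ledge y- top [ 0.5054 -0.0923  0.04  ]
ledge y+ top [0.4895 0.052  0.04  ]
knob top mid [0.5048 0.013  0.068 ]
knob top [0.5215 0.0187 0.068 ]
```

```bash
cat >> h.py <<'E'
from scipy.spatial.transform import Rotation as Ro
YAW=0.119; O=np.array([.5775,-.0108])
def setcal(o,y):
    global O,YAW; O=np.array(o);YAW=y
def w(x,y,z):  # tin mm -> world m
    c,s=np.cos(YAW),np.sin(YAW); return np.array([O[0]+(c*x-s*y)/1e3,O[1]+(s*x+c*y)/1e3,z/1e3])
def t(p):
    c,s=np.cos(YAW),np.sin(YAW); d=(np.asarray(p)[:2]-O)*1e3; return np.array([c*d[0]+s*d[1],-s*d[0]+c*d[1],p[2]*1e3])
def Rt():
    q=ctrl.get_obs()["tool_rot"]; return Ro.from_quat([q[1],q[2],q[3],q[0]])
def down(xdir): # tool y down, tool x along heading xdir(rad) world
    x=np.array([np.cos(xdir),np.sin(xdir),0]); y=np.array([0,0,-1.]); return Ro.from_matrix(np.c_[x,y,np.cross(x,y)])
def go(p,R=None):
    o=ctrl.get_obs(); R0=Rt(); 
    rv=(R0.inv()*R).as_rotvec() if R is not None else np.zeros(3)
    return rv.round(3), (R0.inv().apply(np.asarray(p)-o["ee_pos"])*100).round(2)
def st():
    o=ctrl.get_obs(); print("t",round(o["clock"],2),"tip tin-frame",t(o["ee_pos"]+Rt().apply([0,ctrl.nose_length,0])).round(1),"F",o["ft_force"].round(2),"w",round(o["gripper_width"],4),"q",o["joint_pos"].round(2))
E
python3 - <<'E'
from h import *
print(Rt().as_matrix().round(3)); st()
for k in range(4): print(k,go([.47,-.02,.27],down(YAW+k*np.pi/2)))
E
```

```text
[[-0.925 -0.001  0.379]
 [-0.379  0.002 -0.925]
 [ 0.    -1.    -0.002]]
t 0.1 tip tin-frame [-399.1 -546.4  230. ] F [-0.14  0.2   0.64] w 0.0855 q [ 1.08  0.38  0.04  1.6  -0.02  1.16 -0.05]
0 (array([ 1.000e-03, -2.872e+00, -3.000e-03]), array([-42.74,  -1.7 , -45.25]))
1 (array([0.002, 1.841, 0.002]), array([-42.74,  -1.7 , -45.25]))
2 (array([0.002, 0.27 , 0.   ]), array([-42.74,  -1.7 , -45.25]))
3 (array([ 2.000e-03, -1.301e+00, -1.000e-03]), array([-42.74,  -1.7 , -45.25]))
```

>>> send_rows([
  [[0,-1.3,0,-42.7,-1.7,-45.2,-1],[0,-1.3,0,-42.7,-1.7,-45.2,-1],[0,-1.3,0,-42.7,-1.7,-45.2,-1],[0,-1.3,0,-42.7,-1.7,-45.2,-1],[0,-1.3,0,-42.7,-1.7,-45.2,-1],[0,-1.3,0,-42.7,-1.7,-45.2,-1],[0,-1.3,0,-42.7,-1.7,-45.2,-1],[0,-1.3,0,-42.7,-1.7,-45.2,-1],[0,-1.3,0,-42.7,-1.7,-45.2,-1],[0,-1.3,0,-42.7,-1.7,-45.2,-1],[0,-1.3,0,-42.7,-1.7,-45.2,-1],[0,-1.3,0,-42.7,-1.7,-45.2,-1]],
])

```text
clock: 1.1
ee_pos: [0.4257, -0.133, 0.2665]
tool_rot: [0.529, -0.529, 0.47, -0.468]
ft_force: [0.6, -0.2, -0.1]
gripper_width: 0.0001
```

```bash
python3 - <<'E'
from h import *
st(); print(ctrl.get_obs()["ee_pos"], go([.47,-.02,.27],down(YAW-np.pi/2)))
E
```

```text
t 1.1 tip tin-frame [-165.3 -103.3  244.5] F [ 0.58 -0.22 -0.13] w 0.0001 q [ 0.67 -0.   -0.46  2.03 -0.    1.12  0.34]
[ 0.42568187 -0.1330119   0.26654176] (array([ 0.001,  0.001, -0.002]), array([-10.69,  -0.33,   5.75]))
```

>>> send_rows([
  [[0,0,0,-10.7,-0.3,5.7,-1],[0,0,0,-10.7,-0.3,5.7,-1],[0,0,0,-10.7,-0.3,5.7,-1],[0,0,0,-10.7,-0.3,5.7,-1],[0,0,0,-10.7,-0.3,5.7,-1]],
])

```text
clock: 1.52
ee_pos: [0.4698, -0.0167, 0.2696]
tool_rot: [0.531, -0.53, 0.468, -0.466]
ft_force: [-0.2, -1.1, -0.8]
gripper_width: -0.0002
```

```bash
python3 - <<'E'
from h import *
st(); p=viewer.camera_params("wrist"); im=viewer.grab_frame("wrist"); cv2.imwrite("pics/w1.png",im)
import pickle; pickle.dump(p,open("w1.pkl","wb")); print(p["world_from_camera"].round(3),p["fx"])
E
```

```text
t 1.52 tip tin-frame [-107.7    7.   247.6] F [-0.2  -1.07 -0.76] w -0.0002 q [ 0.53  0.06 -0.59  1.97  0.03  1.12  0.05]
[[ 0.992 -0.121 -0.037  0.461]
 [ 0.126  0.948  0.292  0.059]
 [ 0.    -0.294  0.956  0.39 ]
 [ 0.     0.     0.     1.   ]] 338.36861865589964
```

View pics/w1.png

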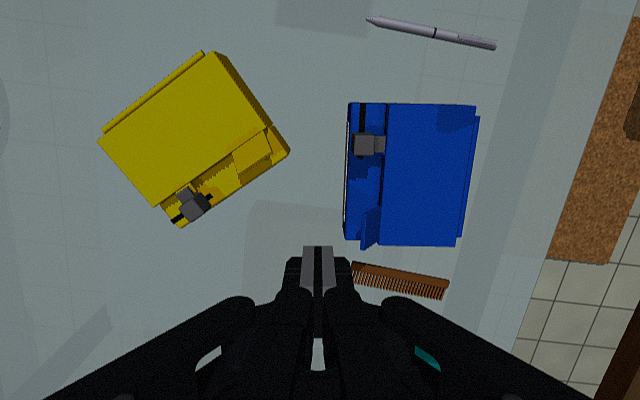

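```bash
python3 - <<'E'
import cv2
a=cv2.imread("pics/w1.png")[92:262,330:490]
cv2.imwrite("pics/c3.png",cv2.resize(a,None,fx=3.5,fy=3.5,interpolation=2))
E
```

```text
(no output)
```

View pics/c3.png

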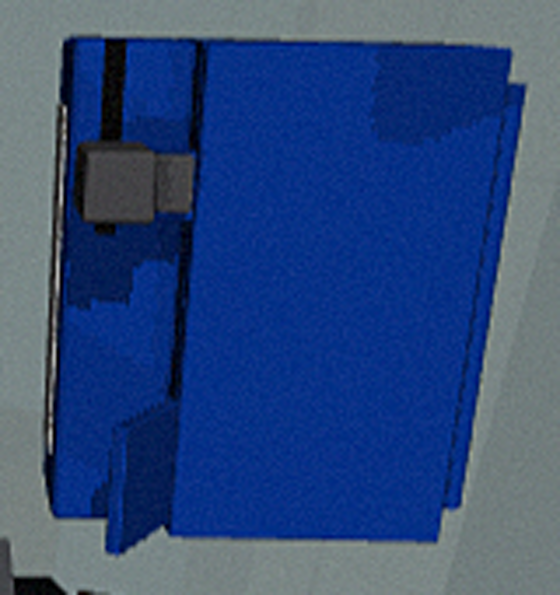

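```bash
python3 - <<'E'
from h import *
import pickle
p=pickle.load(open("w1.pkl","rb"))
W=lambda u,v:(330+u/3.5-.35,92+v/3.5-.35)
pts=[((73,37),-78.5,75,40),((55,517),-78.5,-75,40),((205,41),-42.5,75,51),((168,537),-42.5,-75,51),((512,48),42.5,75,51),((438,541),42.5,-75,51)]
A=np.array([plane("wrist",W(*q[0]),q[3]/1e3,p)[:2] for q in pts]); B=np.array([q[1:3] for q in pts])/1e3
a=A-A.mean(0); b=B-B.mean(0)
y=np.arctan2((b[:,0]*a[:,1]-b[:,1]*a[:,0]).sum(),(b*a).sum())
R=np.array([[np.cos(y),-np.sin(y)],[np.sin(y),np.cos(y)]])
o=A.mean(0)-R@B.mean(0); print("yaw",y,"O",o); print(((A-o)@R*1e3).round(1))
setcal(o,y); import h; h.O=o; h.YAW=y
for n,uv,z in [("knob top c",(120,183),.068),("knob y- top edge",(120,222),.068),("knob y+ edge",(120,143),.068),("tab top",(112,490),.0725),("tongue c",(175,183),.0575)]:
    print(n,t(plane("wrist",W(*uv),z,p)).round(1))
E
```

```text
yaw 0.10896263577296937 O [ 0.58031633 -0.00939335]
[[-78.3  74.7]
 [-77.2 -73.6]
 [-42.9  74.5]
 [-42.7 -74.9]
 [ 42.1  74.2]
 [ 42.  -74.8]]
knob top c [-66.4  37.4  68. ]
knob y- top edge [-65.8  26.8  68. ]
knob y+ edge [-67.1  48.1  68. ]
tab top [-64.3 -50.5  72.5]
tongue c [-49.6  36.3  57.5]
```

```bash
sed -i 's/^YAW=.*/YAW=0.109; O=np.array([.5803,-.0094])/' h.py; cat >> h.py <<'E'
def tip(x,y,z,R=None): return go(w(x,y,z+22),R if R is not None else down(YAW-np.pi/2))
E
python3 - <<'E'
from h import *
st()
print(tip(-68,3,110)); print(tip(-68,3,54))
E
```

```text
t 1.57 tip tin-frame [-111.6    2.3  247.3] F [-0.38  0.48 -0.67] w 0.0002 q [ 0.53  0.06 -0.59  1.97  0.03  1.12  0.05]
(array([ 0.002,  0.013, -0.002]), array([1.000e-02, 1.372e+01, 4.380e+00]))
(array([ 0.002,  0.013, -0.002]), array([ 0.02, 19.32,  4.4 ]))
```

>>> send_rows([
  [[0,0.013,0,0,5,4.4,-1],[0,0.013,0,0,9,4.4,-1],[0,0.013,0,0,12,4.4,-1],[0,0.013,0,0,14,4.4,-1],[0,0.013,0,0,15.5,4.4,-1],[0,0.013,0,0,17,4.4,-1],[0,0.013,0,0,18.3,4.4,-1],[0,0.013,0,0,19.3,4.4,-1],[0,0.013,0,0,19.3,4.4,-1],[0,0.013,0,0,19.3,4.4,-1]],
])

```text
clock: 2.4
ee_pos: [0.5121, -0.0144, 0.0759]
tool_rot: [-0.526, 0.527, -0.473, 0.471]
ft_force: [0.1, 0.4, -0.3]
gripper_width: 0.0001
```

```bash
python3 - <<'E'
from h import *
st(); im=viewer.grab_frame("wrist"); cv2.imwrite("pics/w2.png",im); print(tip(-68,20,54),tip(-68,39,54))
E
```

```text
t 2.4 tip tin-frame [-68.5   2.5  53.9] F [ 0.12  0.45 -0.26] w 0.0001 q [ 0.41  0.42 -0.52  2.03  0.3   0.76 -0.19]
(array([ 0.001, -0.   , -0.001]), array([-1.73,  0.07, -0.04])) (array([ 0.001, -0.   , -0.001]), array([-3.63,  0.07, -0.05]))
```

View pics/w2.png

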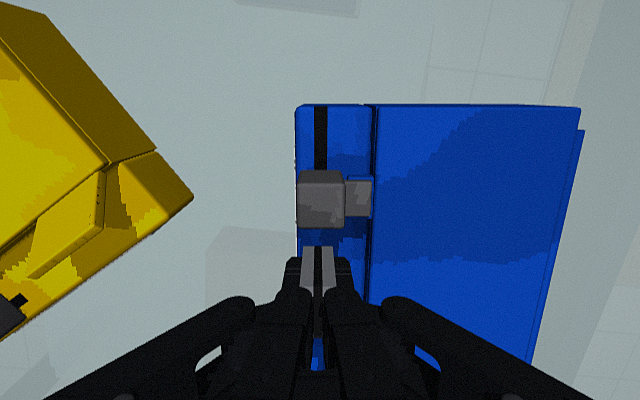

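The fingertips at (318,250) line up with the knob (297–345, 172–228). I'll push slowly.

>>> send_rows([
  [[0,0,0,-0.5,0,0,-1],[0,0,0,-0.9,0,0,-1],[0,0,0,-1.2,0,0,-1],[0,0,0,-1.5,0,0,-1],[0,0,0,-1.8,0,0,-1],[0,0,0,-2.1,0,0,-1],[0,0,0,-2.3,0,0,-1],[0,0,0,-2.5,0,0,-1],[0,0,0,-2.7,0,0,-1],[0,0,0,-2.8,0,0,-1],[0,0,0,-2.8,0,0,-1]],
])

```text
clock: 3.37
ee_pos: [0.5096, 0.0142, 0.0766]
tool_rot: [-0.526, 0.527, -0.473, 0.471]
ft_force: [0.2, 0.6, -0.0]
gripper_width: -0.0003
```

```bash
python3 - <<'E'
from h import *
st(); import pickle; pickle.dump(viewer.camera_params("wrist"),open("w3.pkl","wb")); im=viewer.grab_frame("wrist"); cv2.imwrite("pics/w3.png",im); print(tip(-68,39,54))
E
```

```text
t 3.37 tip tin-frame [-67.7  31.2  54.6] F [ 0.24  0.56 -0.02] w -0.0003 q [ 0.36  0.42 -0.53  2.04  0.3   0.76 -0.25]
(array([ 0.002, -0.   , -0.002]), array([-0.79,  0.06, -0.01]))
```

View pics/w3.png

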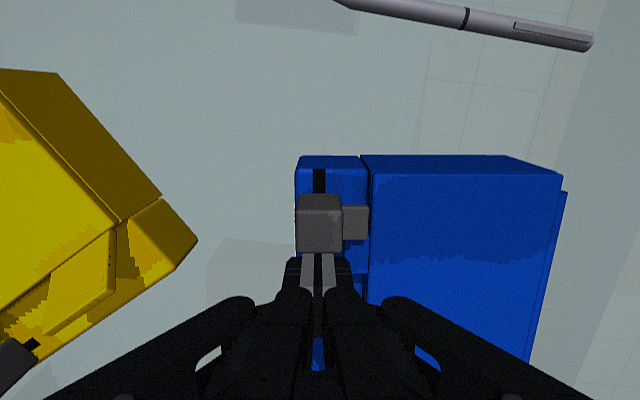

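```bash
cat > k.py <<'E'
from h import *
import pickle,sys
f,u,v,z=sys.argv[1],*map(float,sys.argv[2:5])
print(t(plane("wrist",(u,v),z/1e3,pickle.load(open(f,"rb")))).round(1))
E
python3 k.py w3.pkl 320 196 68; python3 k.py w3.pkl 299 157 40;python3 k.py w3.pkl 374 173 51
```

```text
[-66.  69.  68.]
[-75.7  79.7  40. ]
[-42.   74.5  51. ]
```

```bash
python3 - <<'E'
import cv2
a=cv2.imread("pics/w3.png")[145:275,280:400]
cv2.imwrite("pics/c4.png",cv2.resize(a,None,fx=4.5,fy=4.5,interpolation=2))
E
```

```text
(no output)
```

View pics/c4.png

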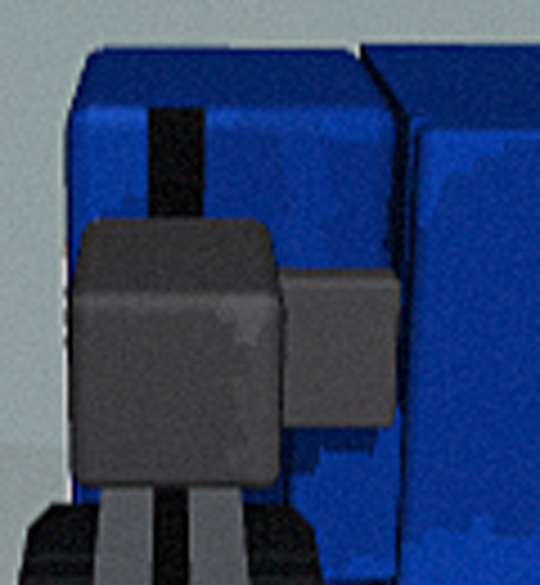

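```bash
python3 k.py w3.pkl 319 209.5 68; python3 k.py w3.pkl 319 252.5 68;python3 k.py w3.pkl 296 169 40;python3 k.py w3.pkl 374 173 51
```

```text
[-66.4  63.3  68. ]
[-66.4  44.2  68. ]
[-77.2  74.   40. ]
[-42.   74.5  51. ]
```

Latch is at about 18.7 mm and the tin hasn't moved. Pushing 7 mm more.

>>> send_rows([
  [[0,0,0,-0.2,0,0,-1],[0,0,0,-0.4,0,0,-1],[0,0,0,-0.6,0,0,-1],[0,0,0,-0.7,0,0,-1],[0,0,0,-0.7,0,0,-1],[0,0,0,-0.7,0,0,-1]],
])

```text
clock: 3.92
ee_pos: [0.5084, 0.0216, 0.0764]
tool_rot: [-0.526, 0.527, -0.473, 0.471]
ft_force: [-1.5, 0.3, 0.3]
gripper_width: -0.0
```

```bash
python3 - <<'E'
from h import *
st(); import pickle; pickle.dump(viewer.camera_params("wrist"),open("w4.pkl","wb")); im=viewer.grab_frame("wrist"); cv2.imwrite("pics/w4.png",im)
cv2.imwrite("pics/c5.png",cv2.resize(im[145:275,280:400],None,fx=4.5,fy=4.5,interpolation=2))
E
```

```text
t 3.92 tip tin-frame [-68.2  38.7  54.4] F [-1.45  0.31  0.32] w -0.0 q [ 0.35  0.42 -0.54  2.04  0.3   0.76 -0.26]
```

View pics/c5.png

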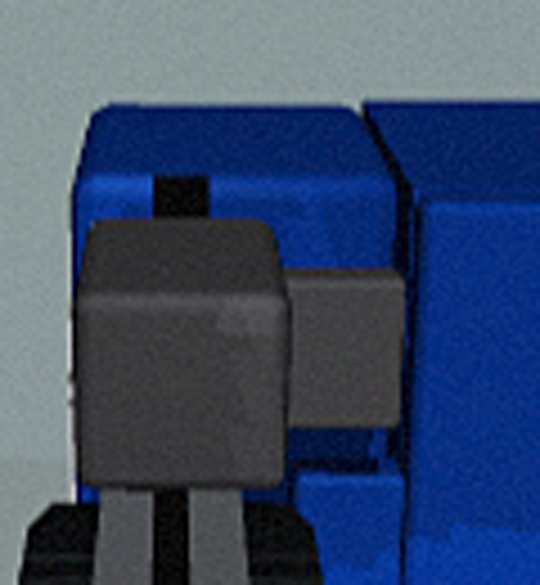

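```bash
python3 k.py w4.pkl 319 209.8 68; python3 k.py w4.pkl 319 252.5 68;python3 k.py w4.pkl 372.9 189.7 51; python3 k.py w4.pkl 350 239.5 57.5;python3 k.py w4.pkl 355 250 51
python3 - <<'E'
from h import *
print(tip(-68,25,54)); print(tip(-68,20,110)); print(tip(-100,-50,110)); print(tip(-100,-50,56))
E
```

```text
[-66.9  70.7  68. ]
[-66.8  51.7  68. ]
[-42.7  74.4  51. ]
[-52.9  53.   57.5]
[-49.7  44.7  51. ]
(array([ 0.003,  0.   , -0.002]), array([1.36, 0.04, 0.02]))
(array([ 0.003,  0.   , -0.002]), array([ 1.85, -5.56, -0.  ]))
(array([ 0.003,  0.   , -0.002]), array([ 8.84, -5.57, -3.2 ]))
(array([ 0.003,  0.   , -0.002]), array([ 8.86, -0.17, -3.19]))
```

>>> send_rows([
  [[0,0,0,0.7,0,0,-1],[0,0,0,1.4,0,0,-1],[0,0,0,1.8,-2,0,-1],[0,0,0,1.8,-4,0,-1],[0,0,0,2,-5.6,0,-1],[0,0,0,4,-5.6,-1.5,-1],[0,0,0,6.5,-5.6,-3.2,-1],[0,0,0,8.9,-5.6,-3.2,-1],[0,0,0,8.9,-4,-3.2,-1],[0,0,0,8.9,-2,-3.2,-1],[0,0,0,8.9,-0.6,-3.2,-1],[0,0,0,8.9,-0.6,-3.2,-1]],
])

```text
clock: 4.97
ee_pos: [0.4834, -0.0715, 0.0797]
tool_rot: [-0.525, 0.528, -0.475, 0.469]
ft_force: [-0.4, -0.4, -0.7]
gripper_width: -0.0001
```

```bash
python3 - <<'E'
from h import *
st(); import pickle; pickle.dump(viewer.camera_params("wrist"),open("w5.pkl","wb")); im=viewer.grab_frame("wrist"); cv2.imwrite("pics/w5.png",im); cv2.imwrite("pics/s5.png",viewer.grab_frame("scene")[140:280,220:420].repeat(3,0).repeat(3,1))
E
```

```text
t 4.97 tip tin-frame [-103.2  -51.1   57.7] F [-0.44 -0.37 -0.7 ] w -0.0001 q [ 0.52  0.38 -0.51  2.08  0.26  0.75 -0.05]
```

View pics/w5.png

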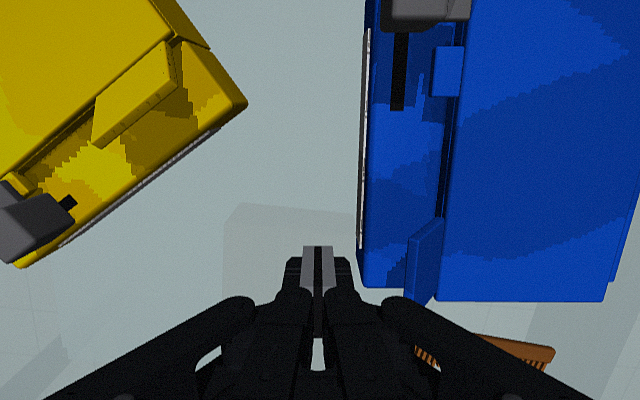

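View pics/s5.png

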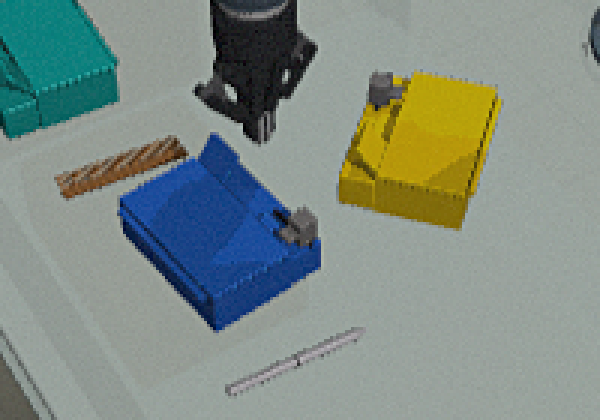

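Latch is clear (tongue moved to 26 mm, ear free at (447,70)). I'll turn the hand 90° so its wide linkage lies along the tin's y, away from the swinging lid.

>>> send_rows([
  [[0,-0.12,0,0,-1,-0.3,-1],[0,-0.24,0,0,-1,-0.3,-1],[0,-0.36,0,0,-1,-0.3,-1],[0,-0.48,0,0,-1,-0.3,-1],[0,-0.6,0,0,-1,-0.3,-1],[0,-0.72,0,0,-1,-0.3,-1],[0,-0.84,0,0,-1,-0.3,-1],[0,-0.96,0,0,-1,-0.3,-1],[0,-1.08,0,0,-1,-0.3,-1],[0,-1.2,0,0,-1,-0.3,-1],[0,-1.32,0,0,-1,-0.3,-1],[0,-1.44,0,0,-1,-0.3,-1]],
])

```text
clock: 6.07
ee_pos: [0.484, -0.0718, 0.0936]
tool_rot: [0.707, -0.707, 0.007, -0.005]
ft_force: [0.4, -0.5, -0.4]
gripper_width: 0.0002
```

```bash
python3 - <<'E'
from h import *
st(); print(tip(-85,-50,61,down(YAW)))
E
```

```text
t 6.07 tip tin-frame [-102.5  -51.5   71.6] F [ 0.42 -0.49 -0.38] w 0.0002 q [ 0.78  0.43 -0.81  2.07  0.42  0.82  1.27]
(array([-0.001, -0.126, -0.002]), array([1.72, 1.05, 0.37]))
```

>>> send_rows([
  [[0,-0.12,0,0.6,0.4,0.2,-1],[0,-0.126,0,1.2,0.8,0.3,-1],[0,-0.126,0,1.7,1.1,0.3,-1],[0,-0.126,0,1.7,1.1,0.3,-1]],
])

```text
clock: 6.4
ee_pos: [0.5025, -0.0692, 0.0828]
tool_rot: [0.707, -0.706, -0.038, 0.038]
ft_force: [-0.9, -0.8, 0.5]
gripper_width: 0.0001
```

```bash
python3 - <<'E'
from h import *
st(); im=viewer.grab_frame("wrist"); cv2.imwrite("pics/w6.png",im)
E
```

```text
t 6.4 tip tin-frame [-83.8 -51.   60.8] F [-0.9  -0.79  0.53] w 0.0001 q [ 0.76  0.48 -0.81  2.03  0.48  0.82  1.34]
```

View pics/w6.png

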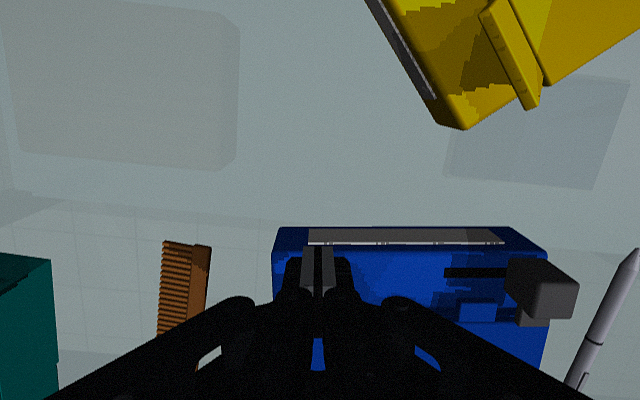

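```bash
python3 - <<'E'
from h import *
o=ctrl.get_obs(); cur=t(o["ee_pos"]+Rt().apply([0,.022,0]))
s=np.linspace(0,1,60)
und=np.c_[np.interp(s,[0,1],[-45,42.5]),np.full(60,45.)]
tab=np.c_[np.interp(s,[0,1],[-47,-67.5]),np.interp(s,[0,1],[43.5,71])]
P=np.r_[und,tab]-[42.5,45]
for th in np.arange(0,1.85,.1):
    c,n=np.cos(th),np.sin(th); Q=np.c_[c*P[:,0]+n*P[:,1],-n*P[:,0]+c*P[:,1]]+[42.5,45]
    te=Q[-1]; fe=Q[0]
    z=te[1]-10 if th<.45 else max(fe[1]-10, 0)
    z=min(te[1]-10, max(fe[1]-10, 61))
    x=Q[Q[:,1]>=z,0].min()-11
    print(round(th,2),"tip x %.1f z %.1f  rel cm x %.2f y %.2f"%(x,z,(x-cur[0])/10,-(z-cur[2])/10))
E
```

```text
0.0 tip x -78.5 z 61.0  rel cm x 0.61 y -0.03
0.1 tip x -75.4 z 61.0  rel cm x 0.92 y -0.03
0.2 tip x -71.1 z 61.0  rel cm x 1.34 y -0.03
0.3 tip x -65.9 z 61.0  rel cm x 1.87 y -0.03
0.4 tip x -59.7 z 69.1  rel cm x 2.49 y -0.84
0.5 tip x -52.6 z 76.9  rel cm x 3.20 y -1.63
0.6 tip x -44.6 z 84.4  rel cm x 4.00 y -2.37
0.7 tip x -37.9 z 91.4  rel cm x 4.67 y -3.07
0.8 tip x -31.9 z 97.8  rel cm x 5.27 y -3.71
0.9 tip x -25.3 z 103.5  rel cm x 5.93 y -4.29
1.0 tip x -18.1 z 108.6  rel cm x 6.65 y -4.79
1.1 tip x -10.4 z 113.0  rel cm x 7.41 y -5.23
1.2 tip x -2.3 z 116.6  rel cm x 8.23 y -5.59
1.3 tip x 6.1 z 119.3  rel cm x 9.07 y -5.86
1.4 tip x 14.8 z 121.2  rel cm x 9.94 y -6.05
1.5 tip x 23.7 z 122.3  rel cm x 10.83 y -6.16
1.6 tip x 32.6 z 122.5  rel cm x 11.72 y -6.18
1.7 tip x 41.5 z 121.8  rel cm x 12.61 y -6.11
1.8 tip x 49.4 z 120.2  rel cm x 13.39 y -5.95
```

>>> send_rows([
  [[0,0,0,0.5,0,0,-1],[0,0,0,0.8,0,0,-1],[0,0,0,1.1,0,0,-1],[0,0,0,1.4,0,0,-1],[0,0,0,1.8,0,0,-1],[0,0,0,2.1,-0.3,0,-1],[0,0,0,2.4,-0.7,0,-1],[0,0,0,2.8,-1.2,0,-1],[0,0,0,3.2,-1.6,0,-1],[0,0,0,3.6,-2.0,0,-1],[0,0,0,4.0,-2.4,0,-1],[0,0,0,4.0,-2.4,0,-1]],
])

```text
clock: 7.45
ee_pos: [0.5411, -0.0661, 0.1071]
tool_rot: [-0.706, 0.706, 0.036, -0.039]
ft_force: [-5.3, -2.0, 2.1]
gripper_width: 0.0
```

```bash
python3 - <<'E'
from h import *
st(); cv2.imwrite("pics/s7.png",viewer.grab_frame("scene")[140:280,220:420].repeat(3,0).repeat(3,1))
E
```

```text
t 7.45 tip tin-frame [-45.2 -52.1  85.1] F [-5.25 -1.97  2.06] w 0.0 q [ 0.72  0.51 -0.81  1.93  0.47  0.91  1.35]
```

View pics/s7.png

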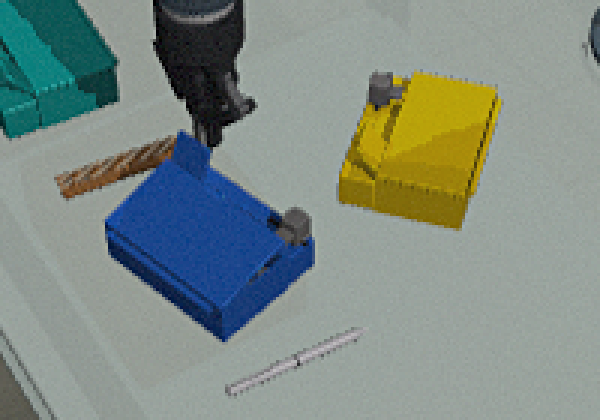

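```bash
python3 - <<'E'
from h import *
im=viewer.grab_frame("wrist"); cv2.imwrite("pics/w7.png",im)
a=viewer.grab_frame("scene")
cv2.imwrite("pics/s7b.png",cv2.resize(a[175:260,245:335],None,fx=7,fy=7,interpolation=2))
E
```

```text
(no output)
```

View pics/s7b.png

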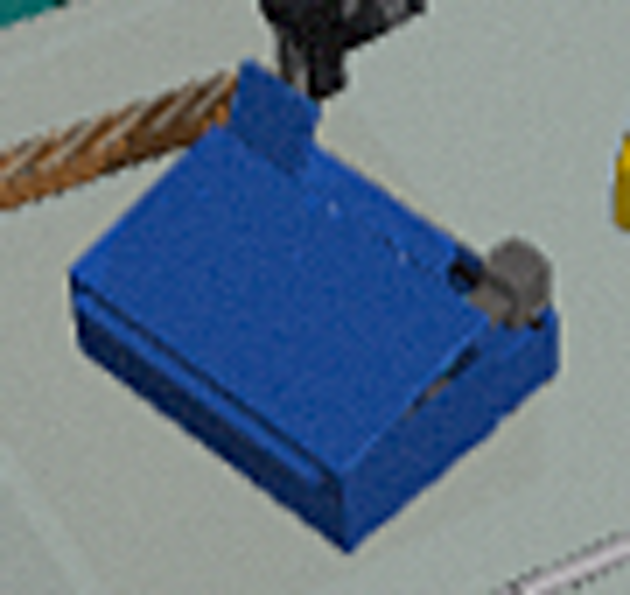

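View pics/w7.png

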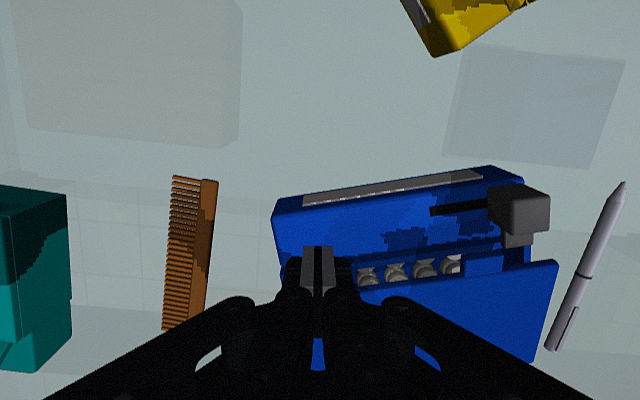

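```bash
python3 - <<'E'
from h import *
S6=lambda u,v:(245+u/6-.4,170+v/6-.4); S=lambda u,v:(245+u/7-.4,175+v/7-.4)
a0,a1=plane("scene",S6(283,482),0),plane("scene",S(348,553),0)
b0,b1=plane("scene",S6(95,288),0),plane("scene",S(83,352),0)
print(t(a0),t(a1),t(b0),t(b1)); print("d",(a1-a0)*1e3,(b1-b0)*1e3)
e0=a0-b0;e1=a1-b1; dy=np.arctan2(e1[1],e1[0])-np.arctan2(e0[1],e0[0]); print("dyaw",dy,np.linalg.norm(e0),np.linalg.norm(e1))
E
```

```text
[39.75383192 69.17769578  0.        ] [41.60187681 83.25631154  0.        ] [ 42.15058319 -78.64545486   0.        ] [ 65.8491432  -63.01852693   0.        ]
d [ 0.30554523 14.19610277  0.        ] [21.85795378 18.11221907  0.        ]
dyaw 0.14805915144876503 0.1478425793933583 0.14827089496996748
```

```bash
python3 - <<'E'
import cv2
a=cv2.imread("pics/w7.png")[150:370,255:575]
cv2.imwrite("pics/c7.png",cv2.resize(a,None,fx=2.5,fy=2.5,interpolation=2))
E
```

```text
(no output)
```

View pics/c7.png

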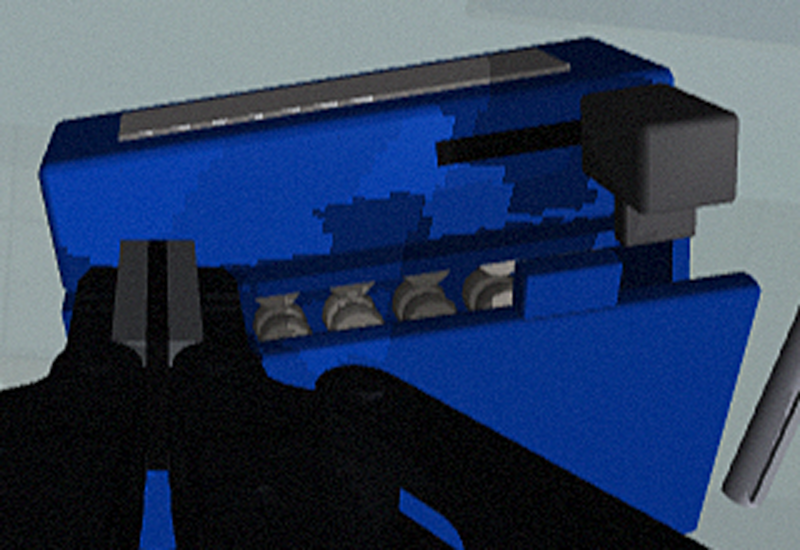

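```bash
python3 - <<'E'
from h import *
import pickle
p=viewer.camera_params("wrist"); pickle.dump(p,open("w7.pkl","wb"))
W=lambda u,v:(255+u/2.5-.3,150+v/2.5-.3)
q=[((42,170),-78.5,-75,.04),((674,77),-78.5,75,.04)]
A=[plane("wrist",W(*a[0]),a[3],p)[:2] for a in q]
d=A[1]-A[0]; print("len",np.linalg.norm(d)); y=np.arctan2(-d[0],d[1])
ex=np.array([np.cos(y),np.sin(y)]); o=(A[0]+A[1])/2+.0785*ex
print("yaw",y,"O",o,"moved",(o-O)*1e3)
import h; h.O=o;h.YAW=y; st()
# knob
print(t(plane("wrist",W(690,165),.068,p)))
# lid front y+ corner: try angles
for th in np.arange(.2,.6,.05):
    z=45+85*np.sin(th)+6*np.cos(th); print(round(th,2),"exp x",42.5-85*np.cos(th)+6*np.sin(th),t(plane("wrist",W(758,280),z/1e3,p)))
E
```

```text
len 0.14666669864830031
yaw 0.26022898085584706 O [ 0.59470687 -0.00178128] moved [14.40686934  7.61871947]
t 7.6 tip tin-frame [-68.9 -48.3  84.3] F [-3.33 -3.34  2.13] w -0.0002 q [ 0.72  0.51 -0.81  1.93  0.47  0.9   1.35]
[-69.22472169  60.5958107   68.        ]
0.2 exp x -39.613643131735174 [-40.90088469  75.58789019  67.76729258]
0.25 exp x -38.373132089877664 [-43.50841272  72.73563347  71.84281107]
0.3 exp x -36.93048033570848 [-46.07301442  69.93033189  75.8512365 ]
0.35 exp x -35.28929374729451 [-48.58827964  67.17899727  79.78254991]
0.4 exp x -33.453674436393335 [-51.04792152  64.4885065   83.62692506]
0.45 exp x -31.428210495310157 [-53.44579223  61.8655844   87.37475301]
0.5 exp x -29.217964529056466 [-55.77589835  59.31678692  91.01666615]
0.55 exp x -26.82846100147404 [-58.03241583  56.84848472  94.54356159]
```

```bash
cp h.py h_old.py; sed -i 's/^YAW=.*/YAW=0.260; O=np.array([.5947,-.0018])/' h.py; cat >> h.py <<'E'
def tilt(a): return down(YAW)*Ro.from_rotvec([0,0,-a])
def tipT(x,y,z,a):
    R=tilt(a); return go(w(x,y,z)-R.apply([0,.022,0]),R)
E
python3 - <<'E'
from h import *
st(); print(tipT(-105,-48,86,0.0),tipT(-105,-44,86,.45),tipT(-105,-44,57,.45)); print(tilt(.45).as_matrix().round(2))
E
```

```text
t 7.6 tip tin-frame [-68.9 -48.3  84.3] F [-3.33 -3.34  2.13] w -0.0002 q [ 0.72  0.51 -0.81  1.93  0.47  0.9   1.35]
(array([ 0.   , -0.154, -0.004]), array([-3.58, -0.15, -0.53])) (array([ 0.035, -0.151, -0.453]), array([-4.58,  0.07, -0.28])) (array([ 0.035, -0.151, -0.453]), array([-4.57,  2.97, -0.28]))
[[ 0.87  0.42 -0.26]
 [ 0.23  0.11  0.97]
 [ 0.43 -0.9  -0.  ]]
```

>>> send_rows([
  [[0,0,0,-1,0,-0.15,-1],[0,0,0,-2.2,0,-0.3,-1],[0,-0.05,0,-3.5,0,-0.5,-1],[0.01,-0.1,-0.1,-4.5,0,-0.3,-1],[0.02,-0.15,-0.2,-4.6,0,-0.3,-1],[0.03,-0.15,-0.32,-4.6,0,-0.3,-1],[0.035,-0.15,-0.45,-4.6,0,-0.3,-1],[0.035,-0.15,-0.45,-4.6,0,-0.3,-1],[0.035,-0.15,-0.45,-4.6,0,-0.3,-1]],
])

```text
clock: 8.35
ee_pos: [0.4927, -0.0745, 0.1053]
tool_rot: [0.705, -0.664, -0.242, -0.066]
ft_force: [0.1, 0.2, 0.2]
gripper_width: 0.0
```

```bash
python3 - <<'E'
from h import *
import pickle
st(); pickle.dump(viewer.camera_params("wrist"),open("w8.pkl","wb")); im=viewer.grab_frame("wrist"); cv2.imwrite("pics/w8.png",im)
a=viewer.grab_frame("scene"); cv2.imwrite("pics/s8full.png",a)
cv2.imwrite("pics/s8.png",cv2.resize(a[160:260,245:345],None,fx=6,fy=6,interpolation=2))
E
```

```text
t 8.35 tip tin-frame [-107.9  -44.    85.4] F [0.09 0.17 0.24] w 0.0 q [ 1.16  0.33 -1.04  2.3   0.34  0.28  1.72]
```

View pics/s8.png

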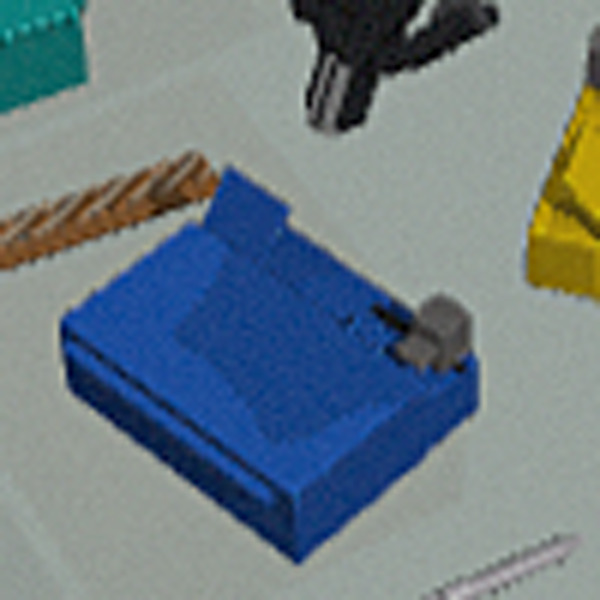

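View pics/w8.png

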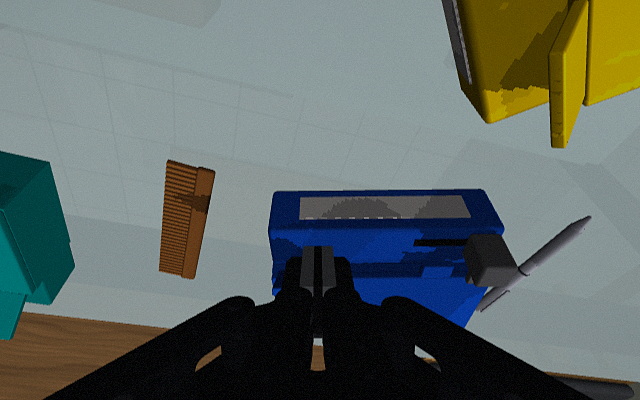

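```bash
python3 - <<'E'
import cv2
a=cv2.imread("pics/w8.png")[180:300,260:520]
cv2.imwrite("pics/c8.png",cv2.resize(a,None,fx=3,fy=3,interpolation=2))
E
```

```text
(no output)
```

View pics/c8.png

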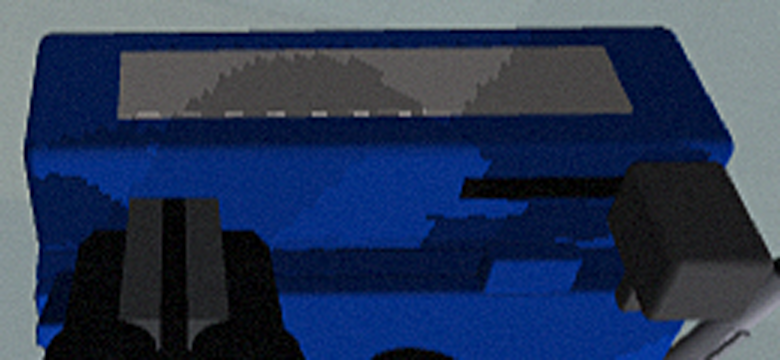

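```bash
python3 - <<'E'
from h import *
import pickle
p=pickle.load(open("w8.pkl","rb"))
W=lambda u,v:(260+u/3-.3,180+v/3-.3)
for q,z in [(((27,147),(733,150)),.04),(((42,33),(670,28)),0)]:
    A=[plane("wrist",W(*a),z,p)[:2] for a in q]
    d=A[1]-A[0]; y=np.arctan2(-d[0],d[1]); ex=np.array([np.cos(y),np.sin(y)]); o=(A[0]+A[1])/2+.0785*ex
    print("len",np.linalg.norm(d),"yaw",y,"O",o, (o-[.5803,-.0094])*1e3)
print("knob y-,y+ top edges:",t(plane("wrist",W(665,262),.068,p)),t(plane("wrist",W(770,265),.068,p)))
E
```

```text
len 0.1467064096472293 yaw 0.24729900246747483 O [ 0.59344753 -0.00349448] [13.14752815  5.90551709]
len 0.1494025301822787 yaw 0.2647892954128269 O [ 0.59542794 -0.00111905] [15.12793537  8.28095261]
knob y-,y+ top edges: [-79.12476055  48.88753845  68.        ] [-78.0341842   69.03874756  68.        ]
```

```bash
sed -i 's/^YAW=.*/YAW=0.257; O=np.array([.5942,-.0022])/' h.py
python3 - <<'E'
from h import *
st(); print(tipT(-98,-44,60,.35),tipT(-90,-44,56,.35))
E
```

```text
t 8.45 tip tin-frame [-102.3  -44.6   88.1] F [1.46 0.46 0.44] w 0.0001 q [ 1.15  0.33 -1.04  2.3   0.34  0.28  1.72]
(array([-0.001,  0.002,  0.099]), array([-0.61,  2.73,  0.06])) (array([-0.001,  0.002,  0.099]), array([-0.06,  3.43,  0.06]))
```

>>> send_rows([
  [[0,0,0.05,-0.6,1,0,-1],[0,0,0.1,-0.6,2,0,-1],[0,0,0.1,-0.6,2.7,0,-1],[0,0,0.1,-0.1,3.4,0,-1],[0,0,0.1,-0.1,3.4,0,-1],[0,0,0.1,-0.1,3.4,0,-1]],
])

```text
clock: 8.95
ee_pos: [0.5135, -0.0686, 0.078]
tool_rot: [0.706, -0.674, -0.214, -0.031]
ft_force: [0.2, 0.1, -0.2]
gripper_width: -0.0003
```

```bash
cat > arc.py <<'E'
from h import *
def M(th,d=12): # material point on tab outer face d mm from edge, tin x,z
    r=np.array([-67.5,71])+d*np.array([.605,-.796])-[42.5,45]
    c,n=np.cos(th),np.sin(th); return np.array([c*r[0]+n*r[1]+42.5,-n*r[0]+c*r[1]+45])
def rows(ths,a,y=-44,d=12):
    st(); tx=np.array([np.cos(a),np.sin(a)])
    for th in ths:
        T=M(th,d)-11*tx; rv,s=tipT(T[0],y,T[1],a); print(round(th,2),T.round(1),rv,s)
E
python3 - <<'E'
from arc import *
rows(np.arange(0,1.8,.1),.35)
E
```

```text
t 8.95 tip tin-frame [-87.3 -43.7  57.3] F [ 0.15  0.11 -0.23] w -0.0003 q [ 0.9   0.39 -0.84  2.23  0.46  0.35  1.57]
0.0 [-70.6  57.7] [-0.002  0.005  0.001] [ 1.59  0.54 -0.04]
0.1 [-68.4  67.9] [-0.002  0.005  0.001] [ 2.14 -0.34 -0.04]
0.2 [-65.3  77.8] [-0.002  0.005  0.001] [ 2.78 -1.16 -0.04]
0.3 [-61.1  87.3] [-0.002  0.005  0.001] [ 3.49 -1.92 -0.04]
0.4 [-56.1  96.4] [-0.002  0.005  0.001] [ 4.28 -2.59 -0.05]
0.5 [-50.1 104.9] [-0.002  0.005  0.001] [ 5.13 -3.19 -0.05]
0.6 [-43.3 112.8] [-0.002  0.005  0.001] [ 6.04 -3.7  -0.05]
0.7 [-35.8 120. ] [-0.002  0.005  0.001] [ 6.99 -4.11 -0.06]
0.8 [-27.6 126.4] [-0.002  0.005  0.001] [ 7.98 -4.43 -0.06]
0.9 [-18.8 131.9] [-0.002  0.005  0.001] [ 9.   -4.65 -0.07]
1.0 [ -9.5 136.6] [-0.002  0.005  0.001] [10.04 -4.76 -0.07]
1.1 [  0.2 140.3] [-0.002  0.005  0.001] [11.08 -4.78 -0.08]
1.2 [ 10.3 142.9] [-0.002  0.005  0.001] [12.11 -4.68 -0.08]
1.3 [ 20.5 144.6] [-0.002  0.005  0.001] [13.13 -4.49 -0.09]
1.4 [ 30.9 145.3] [-0.002  0.005  0.001] [14.13 -4.19 -0.1 ]
1.5 [ 41.3 144.9] [-0.002  0.005  0.001] [15.09 -3.8  -0.1 ]
1.6 [ 51.6 143.4] [-0.002  0.005  0.001] [16.01 -3.31 -0.11]
1.7 [ 61.7 141. ] [-0.002  0.005  0.001] [16.87 -2.73 -0.11]
```

>>> send_rows([
  [[0,0,0,0.5,0.5,0,-1],[0,0,0,0.9,0.8,0,-1],[0,0,0,1.2,0.5,0,-1],[0,0,0,1.5,0.0,0,-1],[0,0,0,1.8,-0.5,0,-1],[0,0,0,2.1,-0.9,0,-1],[0,0,0,2.4,-1.2,0,-1],[0,0,0,2.8,-1.5,0,-1],[0,0,0,3.1,-1.8,0,-1],[0,0,0,3.5,-2.1,0,-1],[0,0,0,3.5,-2.1,0,-1]],
])

```text
clock: 9.87
ee_pos: [0.5399, -0.0619, 0.1111]
tool_rot: [0.706, -0.674, -0.215, -0.032]
ft_force: [-1.4, 0.3, 0.1]
gripper_width: -0.0002
```

```bash
python3 - <<'E'
from arc import *
rows(np.arange(.3,1.8,.1),.35)
a=viewer.grab_frame("scene"); cv2.imwrite("pics/s9.png",cv2.resize(a[150:260,235:345],None,fx=5.4,fy=5.4,interpolation=2))
E
```

```text
t 9.87 tip tin-frame [-60.1 -43.9  90.5] F [-1.42  0.29  0.15] w -0.0002 q [ 0.92  0.38 -0.9   2.16  0.4   0.43  1.6 ]
0.3 [-61.1  87.3] [-0.001  0.005  0.004] [-0.2   0.26 -0.01]
0.4 [-56.1  96.4] [-0.001  0.005  0.004] [ 0.59 -0.42 -0.01]
0.5 [-50.1 104.9] [-0.001  0.005  0.004] [ 1.45 -1.01 -0.01]
0.6 [-43.3 112.8] [-0.001  0.005  0.004] [ 2.36 -1.52 -0.02]
0.7 [-35.8 120. ] [-0.001  0.005  0.004] [ 3.31 -1.93 -0.02]
0.8 [-27.6 126.4] [-0.001  0.005  0.004] [ 4.3  -2.24 -0.03]
0.9 [-18.8 131.9] [-0.001  0.005  0.004] [ 5.32 -2.46 -0.03]
1.0 [ -9.5 136.6] [-0.001  0.005  0.004] [ 6.35 -2.57 -0.04]
1.1 [  0.2 140.3] [-0.001  0.005  0.004] [ 7.39 -2.58 -0.05]
1.2 [ 10.3 142.9] [-0.001  0.005  0.004] [ 8.43 -2.48 -0.05]
1.3 [ 20.5 144.6] [-0.001  0.005  0.004] [ 9.45 -2.28 -0.06]
1.4 [ 30.9 145.3] [-0.001  0.005  0.004] [10.45 -1.99 -0.06]
1.5 [ 41.3 144.9] [-0.001  0.005  0.004] [11.41 -1.59 -0.07]
1.6 [ 51.6 143.4] [-0.001  0.005  0.004] [12.32 -1.1  -0.07]
1.7 [ 61.7 141. ] [-0.001  0.005  0.004] [13.19 -0.52 -0.08]
```

View pics/s9.png

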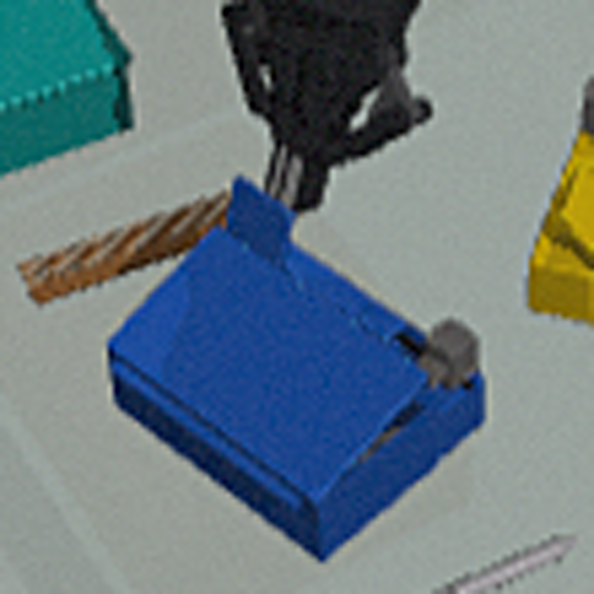

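The lid is opening without the tin moving (its corner stays at scene pixel (294.5,253.7)). Continuing round the arc.

>>> send_rows([
  [[0,0,0,0.2,-0.2,0,-1],[0,0,0,0.6,-0.5,0,-1],[0,0,0,1.0,-0.8,0,-1],[0,0,0,1.4,-1.05,0,-1],[0,0,0,1.9,-1.3,0,-1],[0,0,0,2.4,-1.55,0,-1],[0,0,0,2.8,-1.75,0,-1],[0,0,0,3.3,-1.95,0,-1],[0,0,0,3.8,-2.1,0,-1],[0,0,0,4.3,-2.25,0,-1],[0,0,0,4.3,-2.25,0,-1]],
])

```text
clock: 10.83
ee_pos: [0.5727, -0.053, 0.1479]
tool_rot: [0.706, -0.674, -0.216, -0.033]
ft_force: [0.7, 0.0, 0.5]
gripper_width: -0.0001
```

```bash
python3 - <<'E'
from arc import *
rows(np.arange(.8,1.9,.1),.35)
a=viewer.grab_frame("scene"); cv2.imwrite("pics/s10.png",cv2.resize(a[150:260,235:345],None,fx=5.4,fy=5.4,interpolation=2))
E
```

```text
t 10.83 tip tin-frame [-26.  -43.7 127.3] F [0.68 0.02 0.51] w -0.0001 q [ 0.91  0.37 -0.93  2.07  0.37  0.52  1.61]
0.8 [-27.6 126.4] [-0.001  0.006  0.006] [-0.17  0.03 -0.03]
0.9 [-18.8 131.9] [-0.001  0.006  0.006] [ 0.85 -0.18 -0.04]
1.0 [ -9.5 136.6] [-0.001  0.006  0.006] [ 1.88 -0.29 -0.04]
1.1 [  0.2 140.3] [-0.001  0.006  0.006] [ 2.92 -0.3  -0.05]
1.2 [ 10.3 142.9] [-0.001  0.006  0.006] [ 3.96 -0.2  -0.06]
1.3 [ 20.5 144.6] [-0.001  0.006  0.006] [ 4.98  0.   -0.06]
1.4 [ 30.9 145.3] [-0.001  0.006  0.006] [ 5.97  0.3  -0.07]
1.5 [ 41.3 144.9] [-0.001  0.006  0.006] [ 6.93  0.7  -0.08]
1.6 [ 51.6 143.4] [-0.001  0.006  0.006] [ 7.85  1.2  -0.08]
1.7 [ 61.7 141. ] [-0.001  0.006  0.006] [ 8.71  1.78 -0.09]
1.8 [ 71.5 137.5] [-0.001  0.006  0.006] [ 9.51  2.45 -0.09]
```

View pics/s10.png

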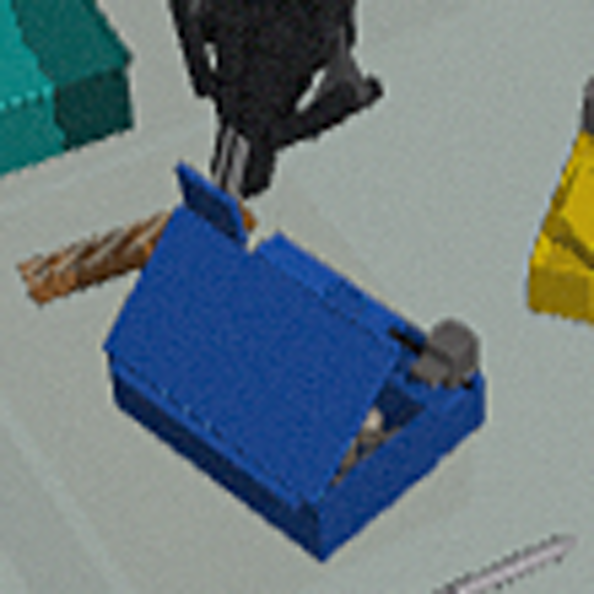

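>>> send_rows([
  [[0,0,0,0.4,-0.1,0,-1],[0,0,0,0.9,-0.2,0,-1],[0,0,0,1.4,-0.25,0,-1],[0,0,0,1.9,-0.3,0,-1],[0,0,0,2.4,-0.3,0,-1],[0,0,0,2.9,-0.3,0,-1],[0,0,0,3.4,-0.25,0,-1],[0,0,0,4.0,-0.2,0,-1],[0,0,0,4.5,-0.1,0,-1],[0,0,0,5.0,0,0,-1],[0,0,0,5.0,0,0,-1]],
])

```text
clock: 11.8
ee_pos: [0.6186, -0.0404, 0.1654]
tool_rot: [0.706, -0.674, -0.216, -0.033]
ft_force: [0.4, 0.3, 0.3]
gripper_width: -0.0001
```

```bash
python3 - <<'E'
from arc import *
rows(np.arange(1.2,1.9,.1),.35)
a=viewer.grab_frame("scene"); cv2.imwrite("pics/s11.png",cv2.resize(a[150:260,235:345],None,fx=5.4,fy=5.4,interpolation=2))
E
```

```text
t 11.8 tip tin-frame [ 21.6 -43.2 144.8] F [0.39 0.3  0.27] w -0.0001 q [ 0.82  0.42 -0.89  1.96  0.41  0.59  1.55]
1.2 [ 10.3 142.9] [-0.001  0.006  0.007] [-1.11 -0.23 -0.08]
1.3 [ 20.5 144.6] [-0.001  0.006  0.007] [-0.09 -0.02 -0.08]
1.4 [ 30.9 145.3] [-0.001  0.006  0.007] [ 0.9   0.28 -0.09]
1.5 [ 41.3 144.9] [-0.001  0.006  0.007] [ 1.86  0.68 -0.1 ]
1.6 [ 51.6 143.4] [-0.001  0.006  0.007] [ 2.78  1.17 -0.1 ]
1.7 [ 61.7 141. ] [-0.001  0.006  0.007] [ 3.64  1.76 -0.11]
1.8 [ 71.5 137.5] [-0.001  0.006  0.007] [ 4.44  2.42 -0.11]
```

View pics/s11.png

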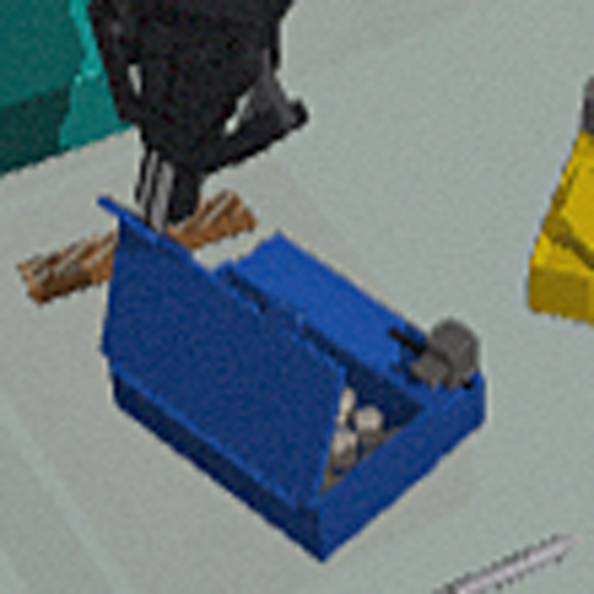

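>>> send_rows([
  [[0,0,0,0.4,0.1,0,-1],[0,0,0,0.9,0.25,0,-1],[0,0,0,1.4,0.45,0,-1],[0,0,0,1.9,0.65,0,-1],[0,0,0,2.3,0.85,0,-1],[0,0,0,2.7,1.05,0,-1],[0,0,0,3.1,1.25,0,-1],[0,0,0,3.4,1.5,0,-1],[0,0,0,3.4,1.5,0,-1],[0,0,0,3.4,1.5,0,-1]],
])

```text
clock: 12.68
ee_pos: [0.6537, -0.0308, 0.1625]
tool_rot: [0.706, -0.674, -0.215, -0.032]
ft_force: [0.5, 0.7, 0.8]
gripper_width: -0.0003
```

```bash
python3 - <<'E'
from arc import *
st()
a=viewer.grab_frame("scene"); cv2.imwrite("pics/s12.png",cv2.resize(a[150:260,235:345],None,fx=5.4,fy=5.4,interpolation=2))
E
```

```text
t 12.68 tip tin-frame [ 57.9 -42.7 141.9] F [0.46 0.69 0.85] w -0.0003 q [ 0.73  0.47 -0.85  1.89  0.46  0.62  1.51]
```

View pics/s12.png

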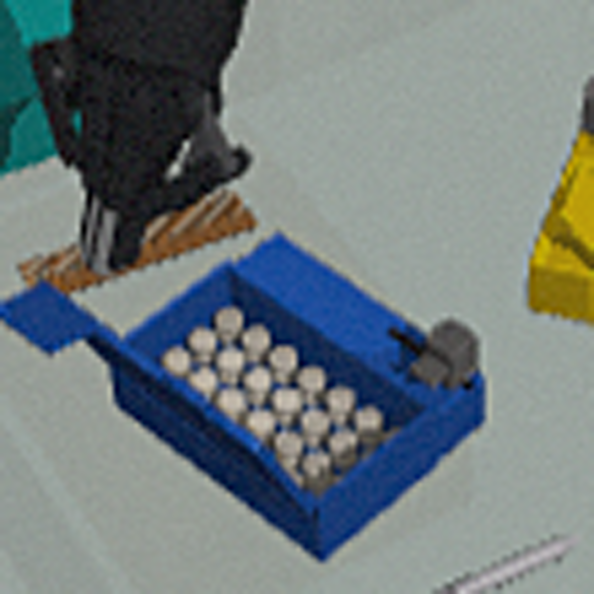

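The lid has fallen back to its stop and the tin hasn't moved. Retreating.

>>> send_rows([
  [[0,0,0,-0.5,-1.5,0,-1],[0,0,0,-1,-3.5,0,-1],[0,0,0,-2,-6,0,-1],[0,0,0,-3,-9,0,-1],[0,0,0,-5,-12,0,-1],[0,0,0,-7,-13,0,-1],[0,0,0,-9,-13,0,-1],[0,0,0,-11,-13,0,-1],[0,0,0,-11,-13,0,-1],[0,0,0,-11,-13,0,-1],[0,0,0,-11,-13,0,-1]],
])

```text
clock: 13.65
ee_pos: [0.5112, -0.0695, 0.2469]
tool_rot: [0.706, -0.674, -0.216, -0.033]
ft_force: [0.4, 0.4, 0.4]
gripper_width: 0.0002
```

```bash
python3 - <<'E'
from arc import *
import pickle
st()
a=viewer.grab_frame("scene"); cv2.imwrite("pics/s13f.png",a); cv2.imwrite("pics/s13.png",cv2.resize(a[170:260,235:345],None,fx=5.4,fy=5.4,interpolation=2))
pickle.dump(viewer.camera_params("wrist"),open("w13.pkl","wb")); cv2.imwrite("pics/w13.png",viewer.grab_frame("wrist"))
E
```

```text
t 13.65 tip tin-frame [-89.7 -44.  226.3] F [0.38 0.39 0.43] w 0.0002 q [ 1.35  0.03 -1.2   2.1  -0.17  0.71  2.1 ]
```

View pics/s13f.png

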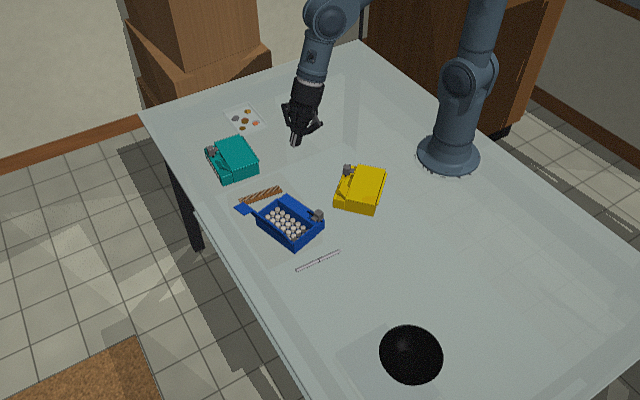

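View pics/s13.png

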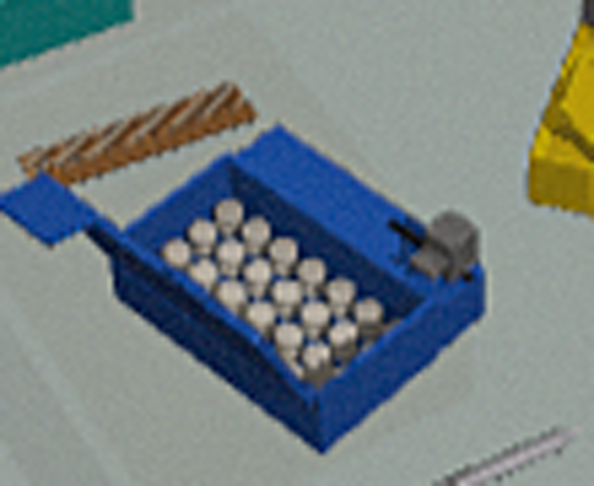

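View pics/w13.png

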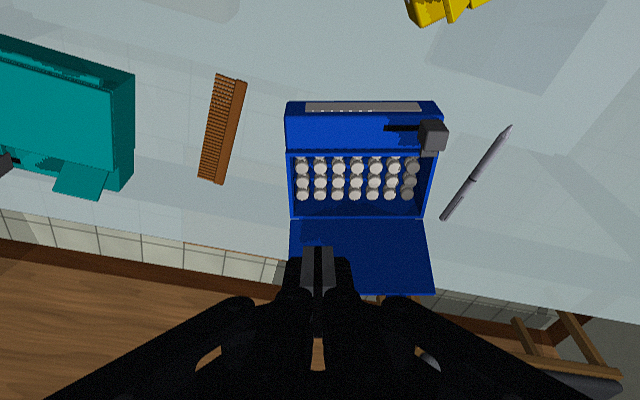

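```bash
python3 - <<'E'
import cv2
a=cv2.imread("pics/w13.png")[90:230,270:460]
cv2.imwrite("pics/c13.png",cv2.resize(a,None,fx=4,fy=4,interpolation=2))
E
```

```text
(no output)
```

View pics/c13.png

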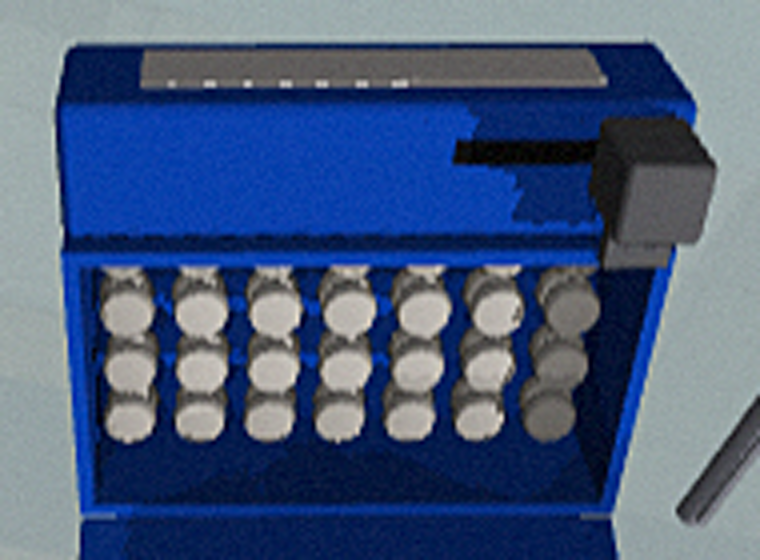

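```bash
python3 - <<'E'
from h import *
import pickle
p=pickle.load(open("w13.pkl","rb"))
W=lambda u,v:(270+u/4-.3,90+v/4-.3)
pts=[((58,103),-78.5,-75,40),((694,108),-78.5,75,40),((84,512),42.5,-75,45),((611,512),42.5,75,45)]
A=np.array([plane("wrist",W(*q[0]),q[3]/1e3,p)[:2] for q in pts]); B=np.array([q[1:3] for q in pts])/1e3
a=A-A.mean(0); b=B-B.mean(0)
y=np.arctan2((b[:,0]*a[:,1]-b[:,1]*a[:,0]).sum(),(b*a).sum())
R=np.array([[np.cos(y),-np.sin(y)],[np.sin(y),np.cos(y)]]); o=A.mean(0)-R@B.mean(0)
print(y,o,"moved",np.linalg.norm(o-[.5803,-.0094])*1e3,((A-o)@R*1e3).round(1))
import h; h.O=o;h.YAW=y
print("knob top",t(plane("wrist",W(672,204),.068,p)))
a0=cv2.imread("pics/scene0.png");a1=cv2.imread("pics/s13f.png")
d=cv2.absdiff(a0,a1).max(2)
for n,(x0,x1,y0,y1) in dict(pen=(290,345,247,275),comb=(236,258,190,208),bowl=(375,448,318,390),tray=(220,265,100,135)).items(): print(n,(d[y0:y1,x0:x1]>50).sum())
E
```

```text
0.26618693223979667 [ 0.59328977 -0.00149356] moved 15.206772838570684 [[-78.7 -74. ]
 [-77.1  72.9]
 [ 41.8 -73.8]
 [ 42.   74.9]]
knob top [-67.34780025  62.07286645  68.        ]
pen 41
comb 54
bowl 0
tray 3
```

```bash
python3 - <<'E'
from h import *
for f in ("scene0","s13f"):
    a=cv2.imread(f"pics/{f}.png"); h=cv2.cvtColor(a,cv2.COLOR_BGR2HSV)
    m=cv2.inRange(h,(5,80,40),(25,255,255))[180:210,230:290]; ys,xs=np.nonzero(m); print(f,"comb",xs.min()+230,xs.max()+230,ys.min()+180,ys.max()+180,len(xs))
    g=a[240:280,298:350]; m=(g.max(2)<90)|(g.min(2)>172)
    print("pen",np.argwhere(m).mean(0)[::-1]+[298,240],m.sum())
b=[cv2.imread(f"pics/{f}.png")[180:275,235:345] for f in ("scene0","s13f")]
cv2.imwrite("pics/cmp.png",cv2.resize(np.hstack(b),None,fx=3.5,fy=3.5))
E
```

```text
scene0 comb 239 282 186 205 256
pen [317.94117647 260.05882353] 17
s13f comb 239 282 186 203 246
pen [317.33333333 260.33333333] 9
```

View pics/cmp.png

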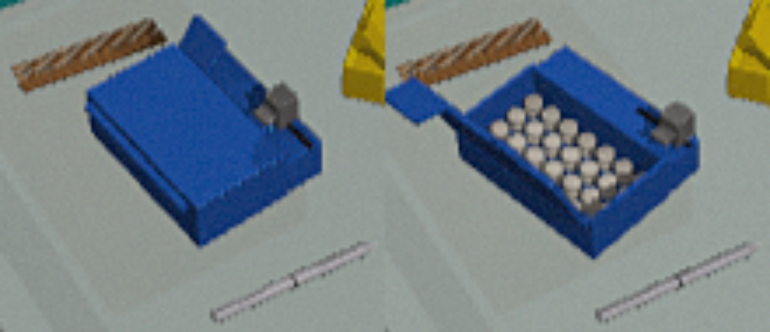

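Comb and pen haven't moved, the tin is about 15 mm from its start, the latch is at about 27 mm, and the lid is leaning back. Handing in.

```bash
python3 -c "
from station import ctrl
print(ctrl.get_obs()['qd'].round(3)); print(ctrl.close_job())"
```

```text
[-0.007  0.007 -0.    -0.002 -0.007  0.004  0.005]
the job is handed in; nothing more can be done
None
```

The blue tin is open: I pushed its latch fully aside with the closed fingertips, and then pushed the lid by its thumb tab over its hinge. The job was handed in at about 14 s with the hand clear.

**What went wrong:** my first push on the tab did not rise with it. It jammed by friction at about 5 N, opened the lid only to about 0.2 rad, and slid the tin about 15 mm and turned it about 0.15 rad. I backed off, which let the lid fall shut again. I then tilted the finger and followed the tab's arc, and the tin did not move any further.

**Last checks:**

| Item | Result | Limit |
|---|---|---|
| Lid | Leaning back against its stop, judged by eye from the pictures, angle not measured | beyond 1.8 rad |
| Latch | About 26–27 mm in the camera pictures | beyond 20 mm |
| Tin | About 15 mm from its start, good to about 2 mm; it looks flat, but tilt was not measured | within 30 mm |
| Pen and comb | No visible movement in before and after pictures | within 20 mm |
| Bowl and tray | Picture area practically unchanged | within 20 mm |
| Hand | Fingertips about 0.23 m above the table, only sensor noise on the force reading | touching nothing |

The tin's position varied by 2–3 mm between measurements, so the 15 mm has that much uncertainty. No check failed.

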